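# Zero the shaft gauge, then show it the wheel axle

### The job

First, while the axle is still in the wheel, turn the knob on the two-headed optical shaft gauge until its pointer reads zero. Then draw the axle with the flat grip bar up out of the hub of the scooter wheel and present it to the gauge in mid-air: hanging upright in the middle of the gap between the two heads, its bright bearing seat level with the lenses and its grip bar lined up from one head to the other. The job ends holding: finish with the axle still gripped and held steady there; do not let it knock the gauge, and leave the wheel, the knob's zero and everything else as they are.

Things in the scene. Friction and masses are not known exactly. Their poses are not given: they have to be found in the camera images.
- wheel: Small scooter wheel lying flat and loose on the bench, 2 kg: black tyre 200 mm across, 50 mm tall; aluminium hub sleeve 52 mm across, top 70 mm above the bench, with a 19 mm through hole. Origin: centre of the underside; z up. Left or right on the bench, the gauge on the other side.
- axle: Steel axle, 102 mm long, 0.14 kg, standing loosely in the wheel's hub. Origin at its lower tip (8 mm above the bench at first), z up. Shaft 15 mm across to z = 62; collar 28 mm across, z 62 to 68, rests on the hub; neck 15 mm across to 80; then a flat grip bar 44 mm along x, 12 mm along y, z 80 to 102. Pulls straight up freely; must rise 62 mm to clear the hub.
- axle_grip (a point): centre of the grip bar, 91 mm above the axle's tip; pinch the bar across its 12 mm thickness (axle y)
- axle_seat (a point): centre of the bearing seat, on the axle's axis 20 mm above its tip; the seat is the bright band from 8 to 32 mm above the tip (hidden inside the hub at first)
- gauge: Optical shaft gauge fixed to the bench: base 100 (x) by 220 (y) mm, 20 mm tall; two grey heads at y = +-75 mm, each 66 (x) by 60 (y), tops 155 mm above the bench; 90 mm gap between them, open above, front and back; round lenses face each other across it. Origin: centre of underside, below the gap's middle; y runs head to head, z up, -x is the front, roughly towards the robot.
- beam (a point): middle of the gauge's gap, halfway between the two lenses, 130 mm above the bench; axes as the gauge's
- zero_knob (a joint): Zero knob's angle, rad; 0 = pointer reads zero (points to the gauge's front, -x, at the long wide white dial mark); grows anticlockwise from above, stops at +-2.0; dial marks every 15 degrees. Starts 0.5 to 1.4 anticlockwise of zero, so turn it clockwise. Friction 0.04 N m; stays where it is left.
- knob_grip (a point): On the knob's axis, 180 mm above the bench, 7 mm below its top. The knob: round black ribbed cylinder 36 mm across, 28 mm tall, its foot 159 mm above the bench, on top of the gauge's +y head (75 mm from the gauge's middle), with a white pointer line on top and a small nose at the foot; grip across any diameter from above.
- bearing: loose ball bearing ring, 42 mm across, 12 mm tall, lying flat in the middle of the bench
- spare_axle: bystander: spare axle with a ROUND 28 mm head and no bar, standing upright in a wooden block between wheel and gauge; origin at its lower tip, 84 mm long
- brake_disc: brake disc, 110 mm across, 5 mm thick, lying flat
- wrench: open-ended wrench lying beyond the work
- screwdriver: red-handled screwdriver lying near the robot
- grease_jar: jar 66 mm across, 70 mm tall, standing at the left
- spray_can: spray can 60 mm across, 170 mm tall, standing far right

How it is judged:
By the outcome, as a careful person would: the job done as asked, in the order asked, and still so for the second after the job is handed in, while the arm keeps its last pose, push and grip.
It also fails if it takes over 58 s, if anything falls off the work surface, if the arm or the gripper's body presses on something with over 40 N, if the wrist force passes 120 N, or if a joint passes its speed limit or range.

### The arm

A 7-joint arm with a two-finger parallel gripper is mounted at the origin on the work surface. World frame = base frame: x ahead of the robot, y to its left, z up, the work surface at z = 0. Lengths are in m, angles in rad, forces in N, time in s.
With the tool pointing down it reaches from about 0.425 to 0.925 m from the base axis. Payload 6.8 kg.
Tool frame: the origin (TCP) lies midway between the tips of the shut fingers; the grasp point (between the pads) lies 19 mm behind it (bot.hold_point_z is the distance from the TCP to the grasp point, in m); z points along the fingers, y is the line along which they close (so a half turn about z gives the same grasp; the last joint's range is limited). The gripper opens to 85 mm and grips with 20 to 120 N. Pads are 22 mm wide; open, the fingers measure 114 mm over their backs; the gripper's body (76 mm by 85 mm) begins 54 mm behind the grasp point. The pads swing forward as they close: fully open they stand 13 mm farther back than shut.
Start: joints at [-1.336, 0.477, 0.022, 1.555, -0.011, 1.109, -0.083], TCP at [0.227, 0.636, 0.231] pointing down, gripper open.
Joint ranges: [-2.96, 2.96], [-0.34, 2.1], [-1.41, 1.46], [0.24, 2.44], [-1.37, 4.51], [0.17, 1.92], [-2.96, 2.96]. Speed limits (rad/s): [2.39, 2.39, 3.14, 3.14, 3.14, 3.14, 3.14].

### API

Orientations are given as a unit quaternion [w, x, y, z].
In Python, from station import bot gives the robot as it stands. The module is installed in compiled form; this text tells all that it offers.
- The arm moves only by the tool step_arm, never from a script. Its argument "increments" is a list that holds one entry, the list of rows, each a list of 7 numbers: the opening, from -1 (shut) to 1 (fully open), then the shift along the tool's x, y, z in mm, then the turn, a rotation vector about the tool's x, y, z in degrees. In form: [[[grip, x, y, z, ax, ay, az], ...]]. A call has 1 to 10 rows; each row is the pose to reach, as a shift and turn from the pose commanded when the call began, along the tool's axes at that moment; what a row does not reach only later rows make up. A row lasts 1/12 s, in which the tool goes at most 41.7 mm and 7.16 degrees, less where a joint would pass 70% of its speed; a pose out of reach is approached as far as the arm can. A call with a gripper value outside its range is refused whole. The fingers move at their own pace and stop on an object; "force" is the grip in N (left out, the last holds). Time passes only in rows, so rows that repeat a pose let the fingers close. It gives the time, the measured TCP pose, the force, the opening and the grip force at its end, in the units of the state.
- bot.get_obs(): the state, without advancing time (a new reading comes with each control period).
- bot.read_camera(name): name is "scene" or "top" or "wrist"; returns a dict with "image" (400x640x3 uint8, red, green, blue), "camera_matrix" (3x3 intrinsics, pixels), "R" (3x3) and "t" (3): a world point X has camera coordinates R X + t. Camera axes: x right, y down, z forward; pixel columns grow to the right and rows downward; lengths in m; the calibration is good to about 2 mm. The wrist camera is an equidistant fisheye: a pixel r from the principal point sees the ray r / f radians off the axis. A picture is of the moment at which its call begins. There is no depth.
- bot.hand_in(): hands the job in; it is judged then, once.
The state is a dict: "t": time; "q": joint angles; "joint_vel": joint speeds; "joint_torque": joint torques, N m; "eef_pos": TCP position; "tool_rot": TCP orientation; "contact_force": force on the tool from outside, world axes, zero at the start; "torque": the same for the moment, N m; "gripper_width": opening from 0.0 (shut) to 1.0 (fully open); "grasp_force": force on a finger pad.
Only numpy, scipy, OpenCV 4.12 (cv2) and the standard library are available. Lean on these libraries where they do the work, as an engineer would, in place of code of your own. Each camera call takes 0.05 s, during which the arm holds its last target. There are 200 camera calls.

## Working session

There is one attempt and no reset: what is moved stays moved. The work goes in short steps, Python scripts to look and compute and a tool call to move; the robot and the scene stay as the last step left them, time stands still between calls to the robot, and variables do not carry over. Pictures are saved under pics/ and viewed, at most 10 in all, crops included, and the job is handed in when it is done.

Besides the shell and the picture viewer there is one more tool, called in YAML: its name, and indented under it one key for each argument. step_arm: Moves the arm, as the interface text tells. Its arguments: {"type":"object","properties":{"increments":{"type":"array"},"force":{"type":"number"}},"required":["increments"]}

```bash
mkdir -p pics
cat > h.py <<'E'
import numpy as np, cv2
from station import bot
from scipy.spatial.transform import Rotation as Ro
def cam(n):
    c=bot.read_camera(n); c['bgr']=cv2.cvtColor(c['image'],cv2.COLOR_RGB2BGR); return c
def ray(c,u,v):
    K=c['camera_matrix'];x=(u-K[0,2])/K[0,0];y=(v-K[1,2])/K[1,1]
    d=c['R'].T@np.array([x,y,1.]); return -c['R'].T@c['t'],d/np.linalg.norm(d)
def onz(c,u,v,z):
    o,d=ray(c,u,v); return o+d*(z-o[2])/d[2]
def proj(c,X):
    p=c['R']@np.array(X,float)+c['t']; p=c['camera_matrix']@p; return p[:2]/p[2]
def st():
    s=bot.get_obs(); q=s['tool_rot']; R=Ro.from_quat([q[1],q[2],q[3],q[0]]).as_matrix(); return s,R
E
python3 - <<'E'
from h import *
for n in('top','scene'):
    c=cam(n); cv2.imwrite(f'pics/{n}1.png',c['bgr']); print(n,c['camera_matrix'].tolist(),(-c['R'].T@c['t']).round(3),c['R'].round(3).tolist())
s,R=st();print(s,R.round(3))
E
```

```text
top [[372.1984270656139, 0.0, 324.5189383356071], [0.0, 372.1984270656139, 201.93494742381884], [0.0, 0.0, 1.0]] [ 0.452 -0.011  1.088] [[0.001, -1.0, 0.009], [-0.995, -0.001, -0.098], [0.098, -0.009, -0.995]]
scene [[403.186852283824, 0.0, 318.10077525103804], [0.0, 403.186852283824, 195.46768715995296], [0.0, 0.0, 1.0]] [ 1.389 -0.29   0.728] [[0.341, 0.94, -0.016], [0.505, -0.198, -0.84], [-0.793, 0.279, -0.542]]
{'t': 0.1, 'q': array([-1.33610433,  0.47775207,  0.02236753,  1.55632586, -0.0114863 ,
        1.10930517, -0.08309266]), 'joint_vel': array([-0.00228029, -0.00255434,  0.0002899 , -0.00034261, -0.00041267,
       -0.00205903, -0.00015143]), 'joint_torque': array([ 4.30711036e-03, -5.97765470e+01,  1.61357224e+00, -2.81956154e+01,
        1.27708921e-02,  5.04113719e-03,  2.92318660e-06]), 'eef_pos': array([0.22673159, 0.63522544, 0.23041149]), 'tool_rot': array([-6.95865085e-05,  1.70552256e-01,  9.85348282e-01, -8.28041593e-04]), 'contact_force': array([-0.07753231, -0.35641841,  0.66983686]), 'torque': array([-0.00011586, -0.01125367, -0.01627827]), 'grasp_force': 0.0, 'gripper_width': 1.0002723718673971} [[-0.942  0.336 -0.   ]
 [ 0.336  0.942 -0.002]
 [-0.    -0.002 -1.   ]]
```

View pics/top1.png

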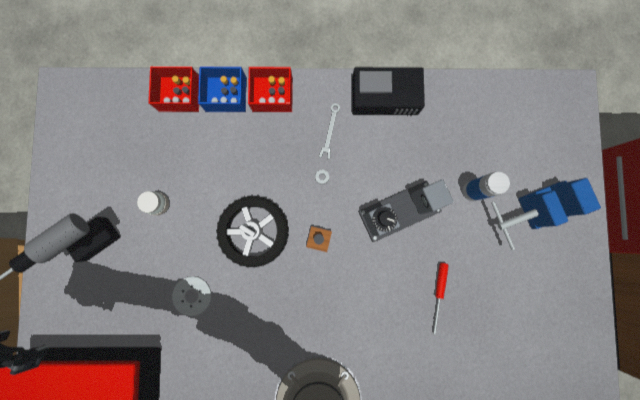

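View pics/scene1.png

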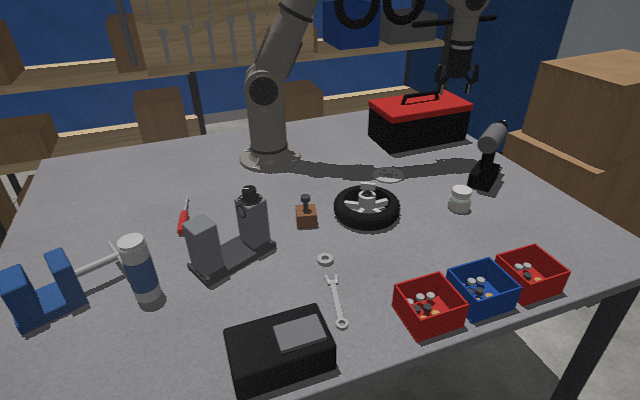

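The top view shows the wheel at about (253,230), the spare axle at (318,238) and the gauge running from the knob head at (384,216) to the bare head at (433,195). The scene view shows the knob at (249,192). Next I'll enlarge the knob and hub.

Run:
```python
from h import *
c=cam('top');s=cam('scene')
def crop(b,u,v,w,h,k): return cv2.resize(b[v-h:v+h,u-w:u+w],None,fx=k,fy=k,interpolation=cv2.INTER_CUBIC)
a=crop(c['bgr'],253,230,40,30,5); g=crop(c['bgr'],405,208,50,37,4)
a2=crop(s['bgr'],367,200,40,30,5); g2=crop(s['bgr'],235,230,50,37,4)
P=lambda x:cv2.copyMakeBorder(x,0,300-x.shape[0],0,400-x.shape[1],cv2.BORDER_CONSTANT)
cv2.imwrite('pics/c1.png',np.vstack([np.hstack([P(a),P(g)]),np.hstack([P(a2),P(g2)])]))
```

```text
(no output)
```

View pics/c1.png

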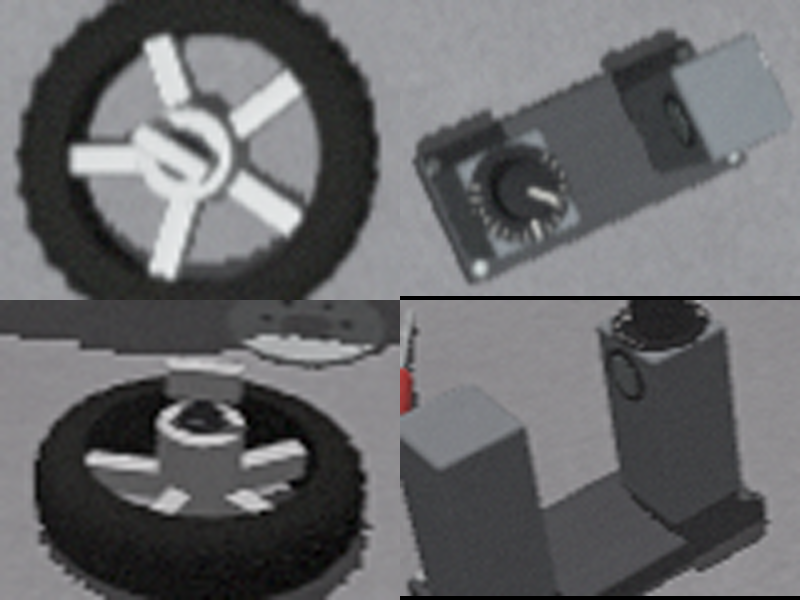

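The crops show the following:
- **Grip bar:** it runs from upper-left to lower-right, centred near top-image pixel (248,230).
- **Knob:** the pointer tip is near crop (558,200) and the long zero mark near crop (537,228), so the knob must turn clockwise.
- **Base screws:** they are visible at crop (480,268), (735,158), (683,50) and (432,165).

Run:
```python
from h import *
c=cam('top');b=c['bgr'];hsv=cv2.cvtColor(b,cv2.COLOR_BGR2HSV)
f=lambda X,Y:(355+(X-400)/4-.4,171+Y/4-.4)
# base corners by pick
P=[onz(c,*f(*p),.02) for p in [(480,268),(735,158),(683,50),(432,165)]]
print('screws',np.round(P,4).tolist())
H=[onz(c,*f(*p),.155) for p in [(672,72),(752,35),(792,112),(712,158)]]
print('head',np.round(H,4).tolist(),np.mean(H,0).round(4),[np.linalg.norm(H[i]-H[i-1]).round(4) for i in range(4)])
Kp=[onz(c,*f(*p),.158) for p in [(455,165),(538,130),(582,218),(500,250)]]
print('khead',np.round(Kp,4).tolist(),np.mean(Kp,0).round(4),[np.linalg.norm(Kp[i]-Kp[i-1]).round(4) for i in range(4)])
for n,p,z in [('tip',(558,200),.187),('tipin',(530,188),.187),('zero',(537,228),.159)]: print(n,onz(c,*f(*p),z).round(4))
# knob black blob
k=(hsv[195:235,370:402,2]<40).astype(np.uint8);n,l,s,ce=cv2.connectedComponentsWithStats(k);print(s,ce+[370,195])
# bar top: bright
m=((hsv[...,2]>200)).astype(np.uint8)[205:260,220:285]
g=lambda X,Y:(213+X/5-.4,200+Y/5-.4)
B=[onz(c,*g(*p),.110) for p in [(133,135),(150,122),(217,165),(203,185)]]
print('bar',np.round(B,4).tolist(),np.mean(B,0).round(4),[np.linalg.norm(B[i]-B[i-1]).round(4) for i in range(4)])
t=(hsv[180:275,205:300,2]<60).astype(np.uint8);cs=max(cv2.findContours(t,0,1)[0],key=cv2.contourArea);e=cv2.fitEllipse(cv2.convexHull(cs));print('tyre',e,onz(c,e[0][0]+205,e[0][1]+180,.04).round(4))
```

```text
screws [[0.4546, -0.1632, 0.02], [0.5337, -0.3483, 0.02], [0.6123, -0.3127, 0.02], [0.5283, -0.1295, 0.02]]
head [[0.5779, -0.2672, 0.155], [0.6017, -0.3187, 0.155], [0.5525, -0.3426, 0.155], [0.5233, -0.2911, 0.155]] [ 0.5639 -0.3049  0.155 ] [np.float64(0.0596), np.float64(0.0568), np.float64(0.0546), np.float64(0.0592)]
khead [[0.5185, -0.1286, 0.158], [0.5406, -0.181, 0.158], [0.4854, -0.2077, 0.158], [0.4654, -0.1561, 0.158]] [ 0.5025 -0.1684  0.158 ] [np.float64(0.0598), np.float64(0.0569), np.float64(0.0613), np.float64(0.0553)]
tip [ 0.4952 -0.1872  0.187 ]
tipin [ 0.5025 -0.1703  0.187 ]
zero [ 0.4791 -0.1792  0.159 ]
[[   0    0   32   40 1239]
 [   7   16    9   15   41]] [[385.68603713 214.41162228]
 [379.87804878 217.17073171]]
bar [[0.4828, 0.2042, 0.11], [0.4896, 0.1955, 0.11], [0.4672, 0.16, 0.11], [0.4567, 0.1671, 0.11]] [0.4741 0.1817 0.11  ] [np.float64(0.0453), np.float64(0.0111), np.float64(0.042), np.float64(0.0126)]
tyre ((47.213706970214844, 50.96005630493164), (69.97402954101562, 71.6032943725586), 57.027252197265625) [0.4728 0.1829 0.04  ]
```

```bash
cat >> h.py <<'E'
def go(pos,yaw,wps=()):
    s,R=st(); p=s['eef_pos']; y=np.radians(yaw); ty=np.array([np.cos(y),np.sin(y),0]); tz=np.array([0,0,-1.]); Rt=np.c_[np.cross(ty,tz),ty,tz]
    w=np.degrees(Ro.from_matrix(R.T@Rt).as_rotvec())
    for q in list(wps)+[pos]: print('shift',(1000*R.T@(np.array(q)-p)).round(1))
    print('rot',w.round(2),'t',s['t'],'pos',p.round(4),'yaw',np.degrees(np.arctan2(R[1,1],R[0,1])).round(2),'F',s['contact_force'].round(2),'w',round(s['gripper_width'],3),'gf',round(s['grasp_force'],1))
E
python3 -c "
from h import *
go([.5025,-.1684,.26],23.7,[[.48,.30,.26]])"
```

```text
shift [-351.2 -230.9  -28.9]
shift [-529.9 -664.4  -28.6]
rot [-5.000e-02  2.000e-02  4.666e+01] t 0.25 pos [0.2268 0.6355 0.2308] yaw 70.36 F [-0.58 -0.41 -0.77] w 0.999 gf 0.0
```

step_arm:
  increments:
    - [[1,-35,-23,-29,0,0,5],[1,-70,-46,-29,0,0,10],[1,-105,-69,-29,0,0,15],[1,-140,-92,-29,0,0,20],[1,-175,-115,-29,0,0,25],[1,-210,-138,-29,0,0,30],[1,-245,-161,-29,0,0,35],[1,-280,-184,-29,0,0,40],[1,-315,-207,-29,0,0,45],[1,-351,-231,-29,0,0,46.7]]

```text
t: 1.08
eef_pos: [0.4739, 0.3074, 0.2605]
tool_rot: [-0.0, 0.549, 0.836, 0.0]
contact_force: [0.5, 0.9, -0.1]
gripper_width: 1.001
grasp_force: 0.0
```

```bash
python3 -c "
from h import *
go([.5025,-.1684,.26],23.7)"
```

```text
shift [-4.480e+02 -1.628e+02  3.000e-01]
rot [ 0.02 -0.02 -0.29] t 1.0833 pos [0.4739 0.3074 0.2605] yaw 23.41 F [ 0.54  0.85 -0.13] w 1.001 gf 0.0
```

step_arm:
  increments:
    - [[1,-37,-14,0,0,0,0],[1,-74,-28,0,0,0,0],[1,-111,-42,0,0,0,0],[1,-148,-56,0,0,0,0],[1,-185,-70,0,0,0,0],[1,-222,-84,0,0,0,0],[1,-259,-98,0,0,0,0],[1,-296,-112,0,0,0,0],[1,-333,-126,0,0,0,0],[1,-370,-140,0,0,0,0]]

```text
t: 1.92
eef_pos: [0.493, -0.0877, 0.2606]
tool_rot: [0.0, 0.547, 0.837, 0.0]
contact_force: [0.9, 0.1, 0.1]
gripper_width: 1.002
grasp_force: 0.0
```

step_arm:
  increments:
    - [[1,-34,-14,0,0,0,0],[1,-68,-27,0,0,0,0],[1,-68,-27,0,0,0,0],[1,-68,-27,0,0,0,0],[1,-68,-27,0,0,0,0]]

```text
t: 2.33
eef_pos: [0.4959, -0.1584, 0.2601]
tool_rot: [-0.0, 0.547, 0.837, 0.0]
contact_force: [-0.9, -0.0, -0.2]
gripper_width: 0.999
grasp_force: 0.0
```

Run:
```python
from h import *
go([.5025,-.1684,.26],23.7)
c=cam('wrist');cv2.imwrite('pics/w1.png',c['bgr']);print(c['camera_matrix'],(-c['R'].T@c['t']).round(4),c['R'].round(3))
```

```text
shift [-11.8   2.1   0.1]
rot [-0.01 -0.04 -0.04] t 2.3333 pos [ 0.4959 -0.1584  0.2601] yaw 23.66 F [-0.85 -0.05 -0.18] w 0.999 gf 0.0
[[309.70691629   0.         326.5958221 ]
 [  0.         309.70691629 203.05533058]
 [  0.           0.           1.        ]] [ 0.4687 -0.0959  0.4026] [[ 0.916  0.402  0.001]
 [ 0.387 -0.882  0.268]
 [ 0.108 -0.245 -0.963]]
```

View pics/w1.png

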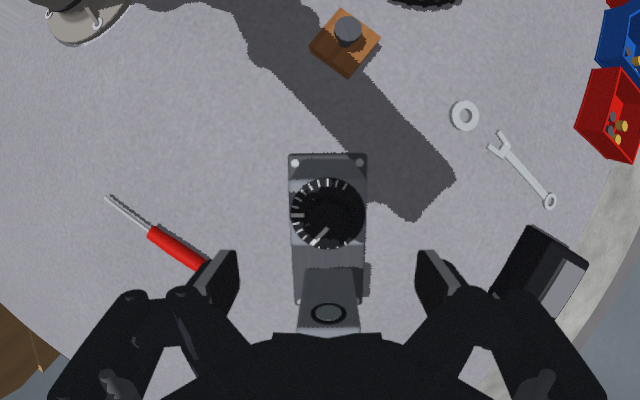

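The wrist view shows the knob centred near (328,213). The pointer runs from (325,230) to (313,244), and the long zero mark is at (298,214). The gauge's y axis is close to vertical in this image.

```bash
cat >> h.py <<'E'
def fray(c,u,v):
    K=c['camera_matrix'];a=np.array([u-K[0,2],v-K[1,2]])/K[0,0];t=np.hypot(*a)
    d=np.r_[a/t*np.sin(t),np.cos(t)]; return -c['R'].T@c['t'],c['R'].T@d
def fz(c,u,v,z):
    o,d=fray(c,u,v); return o+d*(z-o[2])/d[2]
def fproj(c,X):
    p=c['R']@np.array(X,float)+c['t']; r=np.hypot(p[0],p[1]);t=np.arctan2(r,p[2]); K=c['camera_matrix']; return p[:2]/r*t*K[0,0]+K[:2,2]
E
python3 - <<'E'
from h import *
c=cam('wrist');g=cv2.cvtColor(c['bgr'],cv2.COLOR_BGR2GRAY)
u0,v0,u1,v1=284,170,372,262
m=(g[v0:v1,u0:u1]>165).astype(np.uint8);n,l,s,ce=cv2.connectedComponentsWithStats(m)
for i in range(1,n):
    if s[i,4]>=4:
        u,v=ce[i]+[u0,v0];ys,xs=np.nonzero(l==i);print(s[i].tolist(),(u.round(1),v.round(1)),fz(c,u,v,.159).round(4)[:2],fz(c,u,v,.187).round(4)[:2])
k=((g[v0:v1,u0:u1]<45)).astype(np.uint8);n,l,s,ce=cv2.connectedComponentsWithStats(k);i=1+np.argmax(s[1:,4]);print(s[i],ce[i]+[u0,v0])
big=cv2.resize(c['bgr'][150:330,260:400],None,fx=4,fy=4,interpolation=cv2.INTER_CUBIC)[:600]
cv2.imwrite('pics/w1c.png',big)
for uv in [(296,162),(360,162)]: print('screw',fz(c,*uv,.02).round(4))
for X in ([.5025,-.1684,.187],[.4984,-.1684,.187]): print(fproj(c,X))
E
```

```text
[33, 11, 2, 3, 4] (np.float64(317.2), np.float64(182.0)) [ 0.4823 -0.144 ] [ 0.4807 -0.1384]
[24, 16, 3, 3, 5] (np.float64(309.2), np.float64(186.8)) [ 0.4779 -0.1503] [ 0.4769 -0.1439]
[11, 53, 3, 2, 4] (np.float64(296.0), np.float64(223.5)) [ 0.48   -0.1836] [ 0.4787 -0.1734]
[12, 61, 4, 2, 5] (np.float64(297.6), np.float64(231.6)) [ 0.4839 -0.1897] [ 0.4822 -0.1789]
[26, 68, 8, 8, 32] (np.float64(313.3), np.float64(241.7)) [ 0.4996 -0.1928] [ 0.4961 -0.1816]
[   6    8   75   72 3512] [329.53929385 214.43479499]
screw [ 0.4555 -0.1591  0.02  ]
screw [ 0.5286 -0.1269  0.02  ]
[328.19107725 229.91991989]
[323.12867632 227.83133826]
```

View pics/w1c.png

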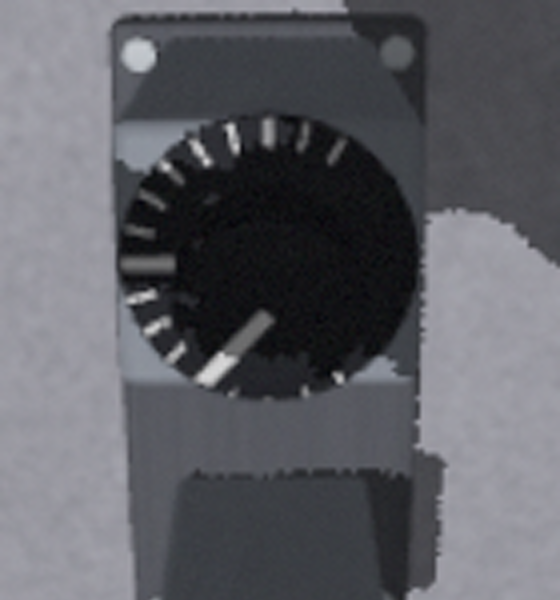

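The crop shows the dial disc centred at crop (268,256), which is image (326.6,213.6). The zero mark is at crop (147,264), and the pointer runs from crop (270,315) to (205,380).

Run:
```python
from h import *
c=cam('wrist');f=lambda X,Y:(260+X/4-.4,150+Y/4-.4)
W=lambda p,z:fz(c,*f(*p),z)[:2]
C=W((268,256),.159);print('dial',C.round(4))
for p in [(119,256),(417,256),(268,113),(268,397)]: print(np.linalg.norm(W(p,.159)-C).round(4))
a=lambda d:np.degrees(np.arctan2(d[1],d[0])).round(1)%360
z=[W((120,264),.159),W((175,264),.159)];print('zero',a(z[0]-C),a(z[0]-z[1]))
p=[W((205,380),.187),W((270,315),.187)];print('ptr',np.round(p,4).tolist(),a(p[0]-C),a(p[0]-p[1]))
S=[W((139,54),.02),W((397,54),.02)];print('gauge x from screws',a(S[1]-S[0]),np.linalg.norm(S[1]-S[0]))
# head front top edge and base edges
e=[W((118,122),.155),W((425,122),.155)];print('head edge',a(e[1]-e[0]),np.linalg.norm(e[1]-e[0]))
```

```text
dial [ 0.5   -0.165]
0.0309
0.0309
0.03
0.0318
zero 207.1 204.0
ptr [[0.4954, -0.1843], [0.5014, -0.1673]] 256.8 250.8
gauge x from screws 23.8 0.08055676920508031
head edge 23.8 0.06283399902390138
```

```bash
python3 -c "
from h import *
go([.501,-.167,.166],23.7)"
```

```text
shift [-10.9   0.5  94.1]
rot [ 0.   -0.04  0.12] t 2.4833 pos [ 0.4962 -0.1573  0.2601] yaw 23.82 F [ 0.26  0.27 -0.24] w 0.999 gf 0.0
```

step_arm:
  increments:
    - [[1,-11,0.5,20,0,0,0],[1,-11,0.5,50,0,0,0],[1,-11,0.5,80,0,0,0],[1,-11,0.5,94,0,0,0],[1,-11,0.5,94,0,0,0],[0.2,-11,0.5,94,0,0,0],[0.1,-11,0.5,94,0,0,0],[0.1,-11,0.5,94,0,0,0],[0.1,-11,0.5,94,0,0,0]]
  force: 30

```text
t: 3.23
eef_pos: [0.5017, -0.1689, 0.1676]
tool_rot: [0.001, 0.547, 0.837, 0.001]
contact_force: [-0.1, -0.6, 0.4]
gripper_width: 0.551
grasp_force: 0.0
```

step_arm:
  increments:
    - [[-0.4,0,0,0,0,0,0],[-0.7,0,0,0,0,0,0],[-0.7,0,0,0,0,0,0],[-0.7,0,0,0,0,0,0],[-0.7,0,0,0,0,0,0]]
  force: 30

```text
t: 3.65
eef_pos: [0.5013, -0.169, 0.1674]
tool_rot: [0.0, 0.547, 0.837, 0.001]
contact_force: [-1.5, 0.6, 6.6]
gripper_width: 0.41
grasp_force: 29.4
```

Run:
```python
from h import *
go([.501,-.167,.166],23.7)
c=cam('wrist');cv2.imwrite('pics/w2.png',cv2.resize(c['bgr'][130:400,200:460],None,fx=2.2,fy=2.2))
```

```text
shift [1.9 0.5 1.4]
rot [ 0.08  0.01 -0.04] t 3.65 pos [ 0.5013 -0.169   0.1674] yaw 23.66 F [-1.5   0.64  6.63] w 0.41 gf 29.4
```

View pics/w2.png

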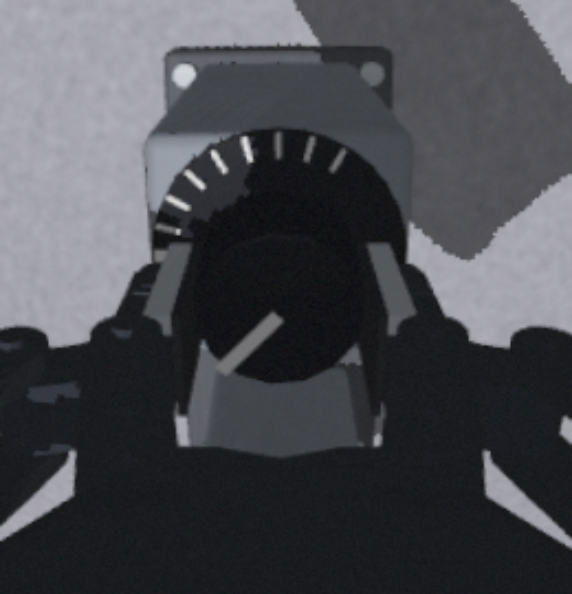

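The knob is held at width 0.41, which is about 35 mm, and the pointer is visible between the pads. Now I'll turn it 47° clockwise.

step_arm:
  increments:
    - [[-0.7,0,0,0,0,0,5],[-0.7,0,0,0,0,0,11],[-0.7,0,0,0,0,0,17],[-0.7,0,0,0,0,0,23],[-0.7,0,0,0,0,0,29],[-0.7,0,0,0,0,0,35],[-0.7,0,0,0,0,0,41],[-0.7,0,0,0,0,0,47],[-0.7,0,0,0,0,0,47],[-0.7,0,0,0,0,0,47]]
  force: 30

```text
t: 4.53
eef_pos: [0.5002, -0.169, 0.1673]
tool_rot: [-0.001, 0.836, 0.549, -0.0]
contact_force: [-5.7, 1.2, 11.5]
gripper_width: 0.41
grasp_force: 30.2
```

Run:
```python
from h import *
go([.501,-.167,.166],23.7)
c=cam('wrist');cv2.imwrite('pics/w3.png',cv2.resize(c['bgr'][130:330,220:440],None,fx=2.7,fy=2.7,interpolation=cv2.INTER_CUBIC))
np.savez('w3',**{k:c[k] for k in('bgr','camera_matrix','R','t')})
```

```text
shift [ 2.1 -0.1  1.3]
rot [ -0.05  -0.07 -47.09] t 4.5333 pos [ 0.5002 -0.169   0.1673] yaw -23.39 F [-5.7   1.18 11.5 ] w 0.41 gf 30.2
```

View pics/w3.png

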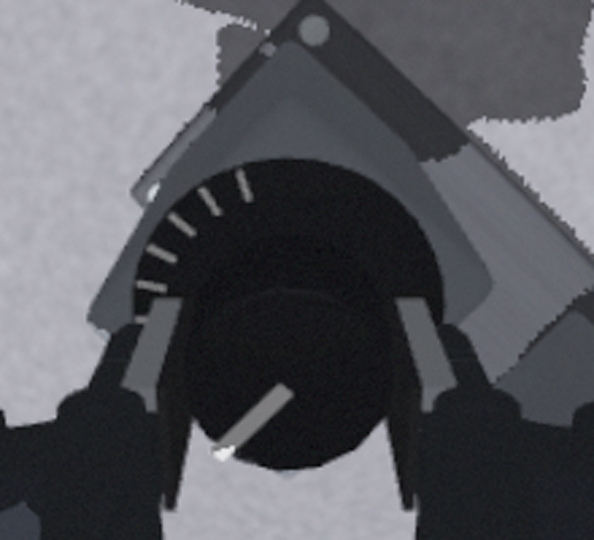

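The pointer turned with the grip, and now runs from crop (287,392) to (222,452). I'll compute its heading, then release and rise to look.

Run:
```python
from h import *
c=dict(np.load('w3.npz'));W=lambda p:fz(c,220+p[0]/2.7-.3,130+p[1]/2.7-.3,.187)[:2]
a,b=W((222,452)),W((287,392));d=a-b;print(a,b,np.degrees(np.arctan2(d[1],d[0]))%360)
```

```text
[ 0.48514294 -0.17491027] [ 0.50025132 -0.16827835] 203.69936196338531
```

step_arm:
  increments:
    - [[0,0,0,0,0,0,0],[0.5,0,0,0,0,0,0],[1,0,0,0,0,0,0],[1,0,0,0,0,0,0],[1,0,0,0,0,0,0],[1,0,0,-30,0,0,0],[1,0,0,-60,0,0,0],[1,0,0,-93,0,0,0],[1,0,0,-93,0,0,0],[1,0,0,-93,0,0,0]]

```text
t: 5.42
eef_pos: [0.502, -0.1692, 0.2609]
tool_rot: [0.001, 0.835, 0.55, 0.002]
contact_force: [-0.1, 0.7, -0.1]
gripper_width: 0.997
grasp_force: 0.0
```

step_arm:
  increments:
    - [[1,20,0,0,0,0,-7],[1,20,0,0,0,0,-14],[1,20,0,0,0,0,-21],[1,20,0,0,0,0,-28],[1,20,0,0,0,0,-35],[1,20,0,0,0,0,-42],[1,20,0,0,0,0,-47],[1,20,0,0,0,0,-47],[1,20,0,0,0,0,-47]]

```text
t: 6.17
eef_pos: [0.5081, -0.1505, 0.2583]
tool_rot: [-0.001, 0.548, 0.836, -0.0]
contact_force: [0.1, 0.5, 0.7]
gripper_width: 0.997
grasp_force: 0.0
```

Run:
```python
from h import *
go([.501,-.167,.166],23.7)
c=cam('wrist');np.savez('w4',**{k:c[k] for k in('bgr','camera_matrix','R','t')})
u,v=fproj(c,[.501,-.168,.17]).astype(int);print(u,v)
cv2.imwrite('pics/w4.png',cv2.resize(c['bgr'][v-65:v+85,u-70:u+70],None,fx=4,fy=4,interpolation=cv2.INTER_CUBIC))
```

```text
shift [-12.4 -13.   92.3]
rot [-0.08 -0.05 -0.21] t 6.1667 pos [ 0.5081 -0.1505  0.2583] yaw 23.49 F [0.07 0.48 0.67] w 0.997 gf 0.0
309 224
```

View pics/w4.png

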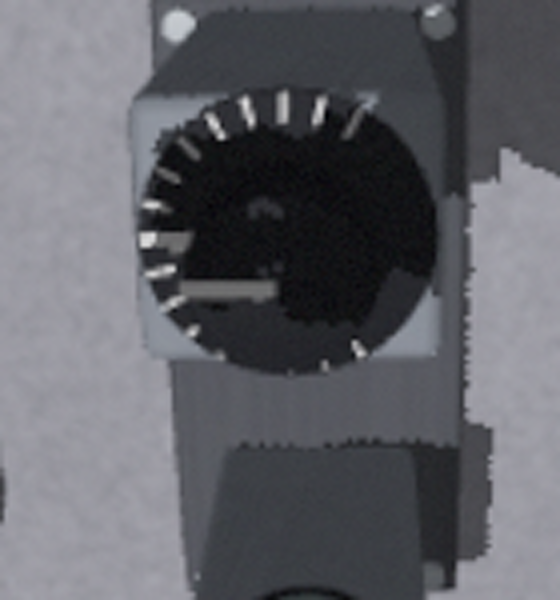

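The pointer runs from crop (277,288) to (182,288), parallel to the zero mark at (140,240)–(190,240). I'll check the angles and re-measure the gauge.

Run:
```python
from h import *
c=dict(np.load('w4.npz'));f=lambda X,Y:(239+X/4-.4,159+Y/4-.4)
W=lambda p,z:fz(c,*f(*p),z)[:2]; a=lambda d:(np.degrees(np.arctan2(d[1],d[0]))%360).round(1)
print('ptr',a(W((182,289),.187)-W((277,288),.187)),W((277,288),.187),W((182,289),.187))
print('zero',a(W((140,240),.159)-W((190,240),.159)), 'C',W((289,232),.159),a(W((140,240),.159)-W((289,232),.159)))
S=[W((178,26),.02),W((438,24),.02)];print('screws',S,a(S[1]-S[0]))
g=c['bgr'];cv2.imwrite('x.png',g)
# refine pointer by PCA on mask
u,v=f(230,288);r=cv2.cvtColor(g,cv2.COLOR_BGR2GRAY)[int(v)-4:int(v)+6,int(u)-14:int(u)+14]
ys,xs=np.nonzero(r>75);P=np.array([fz(c,x+int(u)-14,y+int(v)-4,.187)[:2] for x,y in zip(xs,ys)]);P0=P.mean(0);_,_,V=np.linalg.svd(P-P0);print('pca',P0,a(V[0]),len(P))
# top cam now
t=cam('top');cv2.imwrite('pics/top2.png',t['bgr'])
```

```text
ptr 204.5 [ 0.50061396 -0.16717691] [ 0.48451567 -0.17452369]
zero 203.8 C [ 0.50070784 -0.16521669] 206.9
screws [array([ 0.45386324, -0.16149109]), array([ 0.52797189, -0.12881152])] 23.8
pca [ 0.49149345 -0.17159493] 26.6 120
```

The pointer reads 203.7–204.5° against the gauge front at 203.8°, so the knob is at zero. Next is the axle.

```bash
python3 -c "
from h import *
go([.474,.182,.22],-34)"
```

```text
shift [318.6 101.2  38.7]
rot [-0.07  0.   57.51] t 6.2667 pos [ 0.5084 -0.1505  0.2586] yaw 23.51 F [0.42 0.16 0.93] w 1.002 gf 0.0
```

step_arm:
  increments:
    - [[1,32,10,0,0,0,6],[1,64,20,0,0,0,12],[1,96,30,0,0,0,18],[1,128,41,0,0,0,24],[1,160,51,0,0,0,30],[1,192,61,0,0,0,36],[1,224,71,0,0,0,42],[1,256,81,0,0,0,48],[1,288,91,10,0,0,54],[1,318.6,101.2,20,0,0,57.5]]

```text
t: 7.1
eef_pos: [0.4733, 0.1841, 0.2394]
tool_rot: [-0.0, 0.884, 0.468, 0.001]
contact_force: [0.1, -0.6, 0.1]
gripper_width: 0.997
grasp_force: 0.0
```

step_arm:
  increments:
    - [[1,0,0,0,0,0,0],[1,0,0,0,0,0,0],[1,0,0,0,0,0,0],[1,0,0,0,0,0,0]]

```text
t: 7.43
eef_pos: [0.474, 0.1805, 0.2395]
tool_rot: [0.0, 0.883, 0.47, 0.0]
contact_force: [0.3, -0.8, -0.8]
gripper_width: 1.0
grasp_force: 0.0
```

Run:
```python
from h import *
go([.474,.182,.22],-34)
c=cam('wrist');np.savez('w5',**{k:c[k] for k in('bgr','camera_matrix','R','t')})
u,v=fproj(c,[.474,.182,.11]).astype(int);print(u,v)
cv2.imwrite('pics/w5.png',cv2.resize(c['bgr'][v-70:v+70,u-80:u+80],None,fx=4,fy=4,interpolation=cv2.INTER_CUBIC))
```

```text
shift [ 1.3 -0.8 19.5]
rot [ 0.02 -0.01  0.02] t 7.4333 pos [0.474  0.1805 0.2395] yaw -33.98 F [ 0.27 -0.84 -0.83] w 1.0 gf 0.0
325 193
```

View pics/w5.png

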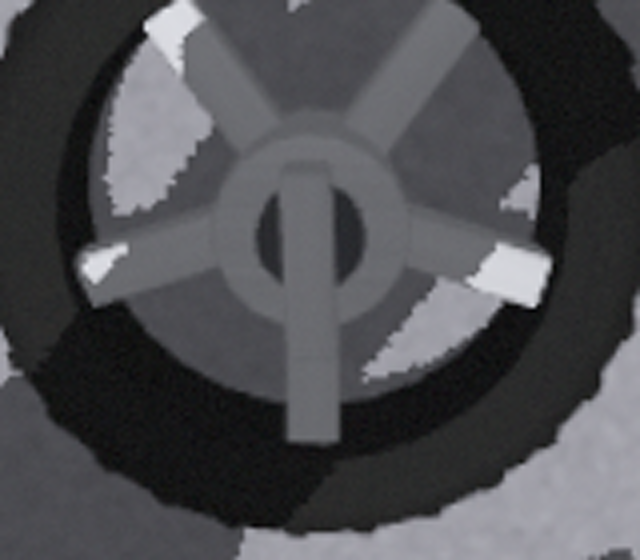

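The bar's top face spans crop (282,170) to (338,357), lined up with the tool's x. The dark collar is behind it, near (310,235).

Run:
```python
from h import *
c=dict(np.load('w5.npz'));f=lambda X,Y:(245+X/4-.4,123+Y/4-.4)
W=lambda p,z:fz(c,*f(*p),z)[:2]; a=lambda d:(np.degrees(np.arctan2(d[1],d[0]))%360).round(1)
B=[W(p,.110) for p in [(281,168),(330,167),(337,357),(286,358)]];print(np.round(B,4).tolist(),'ctr',np.mean(B,0).round(4),[np.linalg.norm(B[i]-B[i-1]).round(4) for i in range(4)])
print('dir',a(B[0]-B[3]),a(B[1]-B[2]))
print('hub',W((312,222),.07),'collar',W((310,237),.076))
C=np.mean(B,0); C=np.array([*(C*.6+.4*np.array([.4741,.1817])),.089]);print(C)
go(C,a(B[0]-B[3]+B[1]-B[2])-90)
```

```text
[[0.481, 0.2095], [0.4901, 0.2036], [0.4669, 0.1662], [0.4571, 0.1726]] ctr [0.4738 0.188 ] [np.float64(0.044), np.float64(0.0109), np.float64(0.044), np.float64(0.0117)]
dir 57.0 58.2
hub [0.4751721  0.18939748] collar [0.47329994 0.18740983]
[0.47392291 0.1854589  0.089     ]
shift [  4.1  -2.9 150.6]
rot [ 0.01 -0.02 -1.6 ] t 7.4833 pos [0.474  0.1804 0.2396] yaw -34.0 F [-0.79  0.93  0.28] w 1.001 gf 0.0
```

```bash
python3 -c "
from h import *
go([.473,.1835,.089],-32.4)"
```

```text
shift [  2.   -2.6 150.6]
rot [ 0.01 -0.02 -1.6 ] t 7.4833 pos [0.474  0.1804 0.2396] yaw -34.0 F [-0.79  0.93  0.28] w 1.001 gf 0.0
```

step_arm:
  increments:
    - [[1,2,-2.6,35,0,0,-1.6],[1,2,-2.6,75,0,0,-1.6],[1,2,-2.6,110,0,0,-1.6],[1,2,-2.6,140,0,0,-1.6],[0.5,2,-2.6,150.6,0,0,-1.6],[0,2,-2.6,150.6,0,0,-1.6],[-0.4,2,-2.6,150.6,0,0,-1.6],[-0.4,2,-2.6,150.6,0,0,-1.6],[-0.4,2,-2.6,150.6,0,0,-1.6],[-0.4,2,-2.6,150.6,0,0,-1.6]]
  force: 20

```text
t: 8.32
eef_pos: [0.4735, 0.1856, 0.0902]
tool_rot: [-0.0, 0.876, 0.483, 0.002]
contact_force: [0.2, -0.0, 1.5]
gripper_width: 0.296
grasp_force: 0.0
```

Run:
```python
from h import *
go([.473,.1835,.089],-32.4)
c=cam('wrist')
cv2.imwrite('pics/w6.png',cv2.resize(c['bgr'][190:400,230:430],None,fx=2.8,fy=2.8,interpolation=cv2.INTER_CUBIC))
```

```text
shift [-2.   0.6  1.2]
rot [ 0.06 -0.17  0.16] t 8.3167 pos [0.4735 0.1856 0.0902] yaw -32.24 F [ 0.18 -0.    1.45] w 0.296 gf 0.0
```

View pics/w6.png

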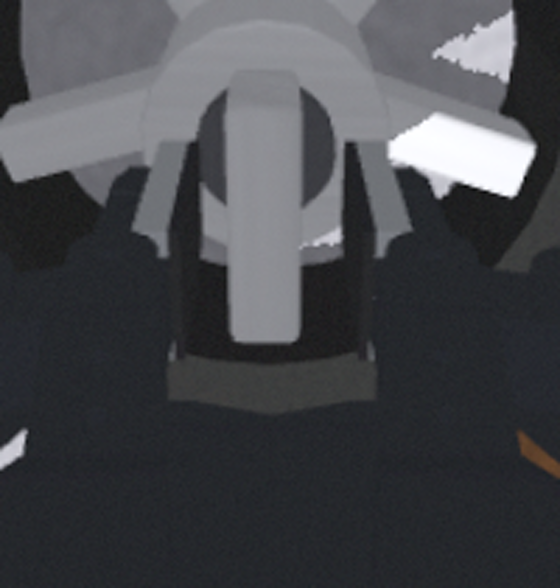

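The open pads straddle the bar: inner pad edges at columns 200 and 343, bar at 229–300. The bar is therefore about 1.2 mm to tool −y. I'll shift and close.

step_arm:
  increments:
    - [[-0.4,0,-1.2,0,0,0,0],[-0.4,0,-1.2,0,0,0,0],[-0.6,0,-1.2,0,0,0,0],[-0.8,0,-1.2,0,0,0,0],[-1,0,-1.2,0,0,0,0],[-1,0,-1.2,0,0,0,0],[-1,0,-1.2,0,0,0,0],[-1,0,-1.2,0,0,0,0],[-1,0,-1.2,0,0,0,0]]
  force: 60

```text
t: 9.12
eef_pos: [0.4716, 0.1858, 0.0891]
tool_rot: [-0.0, 0.876, 0.483, 0.0]
contact_force: [-1.0, -0.2, 5.7]
gripper_width: 0.125
grasp_force: 70.1
```

Run:
```python
from h import *
go([.473,.1835,.089],-32.4)
```

```text
shift [-1.2  2.4  0.1]
rot [-0.01 -0.02  0.16] t 9.1167 pos [0.4716 0.1858 0.0891] yaw -32.24 F [-1.01 -0.22  5.71] w 0.125 gf 70.1
```

step_arm:
  increments:
    - [[-1,0,0,-4,0,0,0],[-1,0,0,-12,0,0,0],[-1,0,0,-22,0,0,0],[-1,0,0,-34,0,0,0],[-1,0,0,-46,0,0,0],[-1,0,0,-58,0,0,0],[-1,0,0,-70,0,0,0],[-1,0,0,-80,0,0,0],[-1,0,0,-80,0,0,0],[-1,0,0,-80,0,0,0]]
  force: 60

```text
t: 9.95
eef_pos: [0.4717, 0.1859, 0.1693]
tool_rot: [-0.0, 0.876, 0.483, 0.001]
contact_force: [-0.4, 0.5, -2.3]
gripper_width: 0.121
grasp_force: 69.7
```

Run:
```python
from h import *
go([.473,.1835,.30],-32.4)
c=cam('scene');cv2.imwrite('pics/s3.png',cv2.resize(c['bgr'][100:280,180:440],None,fx=3,fy=3,interpolation=cv2.INTER_CUBIC))
```

```text
shift [  -1.2    2.4 -130.7]
rot [ 0.02 -0.08  0.17] t 9.95 pos [0.4717 0.1859 0.1693] yaw -32.23 F [-0.38  0.46 -2.27] w 0.121 gf 69.7
```

View pics/s3.png

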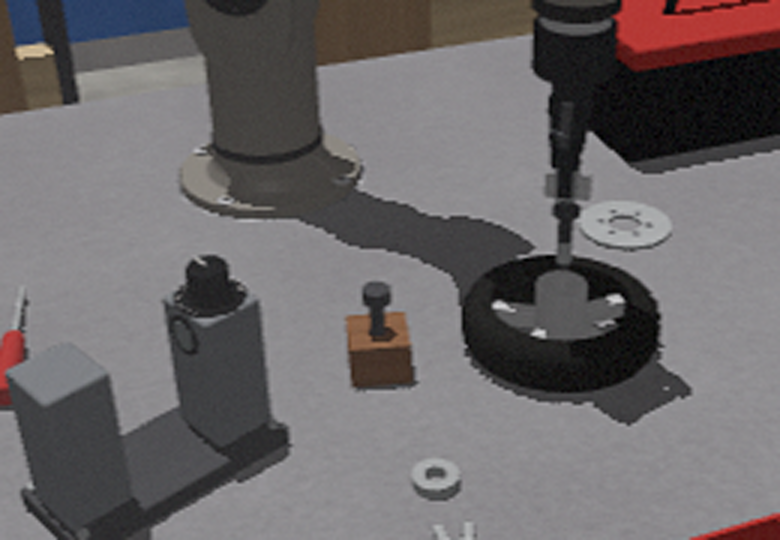

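The axle hangs upright, clear of the hub, with the shaft near crop (565,245), and the wheel and gauge are undisturbed. From here I'll measure numerically, since I've reached the picture-viewing limit and won't view any more.

Run:
```python
from h import *
c=cam('scene');s,R=st();p=s['eef_pos'];g=cv2.cvtColor(c['bgr'],cv2.COLOR_BGR2GRAY)
tx=R[:,0]
for Z in (.15,.178,.155,.137,.145,.12,.11,.10):
    X=p.copy();X[2]=Z;print(Z,proj(c,X).round(1),'px/mm',(proj(c,X+.001*tx)-proj(c,X)).round(2))
for r in (158,161,163,170,172,178,180,182,184,186): print(r,g[r,358:382].tolist())
```

```text
0.15 [367.3 170.8] px/mm [0.34 0.03]
0.178 [367.8 162.3] px/mm [0.35 0.03]
0.155 [367.4 169.3] px/mm [0.34 0.03]
0.137 [367.1 174.7] px/mm [0.34 0.03]
0.145 [367.2 172.3] px/mm [0.34 0.03]
0.12 [366.8 179.7] px/mm [0.34 0.03]
0.11 [366.6 182.6] px/mm [0.34 0.03]
0.1 [366.5 185.4] px/mm [0.34 0.03]
158 [145, 143, 142, 128, 90, 84, 87, 69, 33, 28, 33, 31, 38, 67, 90, 117, 135, 137, 146, 143, 140, 142, 141, 140]
161 [146, 146, 140, 116, 91, 90, 86, 65, 24, 21, 25, 24, 43, 74, 86, 91, 91, 88, 98, 128, 145, 144, 143, 142]
163 [143, 142, 139, 119, 89, 92, 85, 65, 20, 21, 25, 23, 44, 74, 88, 94, 90, 90, 108, 134, 146, 142, 141, 139]
170 [138, 140, 141, 141, 140, 122, 49, 33, 38, 37, 37, 36, 36, 34, 25, 108, 161, 170, 170, 169, 168, 169, 170, 170]
172 [141, 142, 141, 141, 143, 147, 123, 53, 34, 39, 32, 36, 32, 35, 79, 144, 173, 173, 172, 172, 171, 171, 172, 171]
178 [141, 140, 140, 145, 143, 146, 147, 129, 25, 32, 35, 25, 79, 132, 145, 139, 110, 97, 150, 174, 173, 171, 170, 171]
180 [144, 144, 139, 140, 144, 144, 138, 106, 39, 30, 36, 35, 94, 139, 142, 142, 143, 147, 140, 111, 81, 122, 150, 161]
182 [105, 140, 140, 141, 142, 144, 139, 113, 77, 83, 82, 78, 114, 146, 143, 141, 138, 139, 142, 144, 145, 146, 142, 114]
184 [150, 150, 147, 148, 151, 153, 146, 118, 77, 83, 77, 89, 121, 146, 149, 147, 144, 144, 145, 146, 143, 141, 142, 143]
186 [9, 14, 20, 18, 10, 17, 31, 59, 83, 81, 84, 79, 58, 30, 33, 25, 29, 41, 57, 88, 136, 150, 147, 146]
```

step_arm:
  increments:
    - [[-1,0,0,-20,0,0,0],[-1,0,0,-45,0,0,0],[-1,0,0,-70,0,0,0],[-1,0,0,-95,0,0,0],[-1,0,0,-120,0,0,0],[-1,0,0,-135,0,0,0],[-1,0,0,-140,0,0,0],[-1,0,0,-140,0,0,0]]
  force: 60

```text
t: 10.72
eef_pos: [0.4718, 0.1858, 0.309]
tool_rot: [-0.0, 0.876, 0.483, 0.001]
contact_force: [0.5, -0.3, -1.5]
gripper_width: 0.125
grasp_force: 69.9
```

Run:
```python
from h import *
go([.532,-.2377,.309],23.8)
```

```text
shift [-3.261e+02  2.768e+02 -3.000e-01]
rot [ 5.000e-02 -5.000e-02 -5.604e+01] t 10.7167 pos [0.4718 0.1858 0.309 ] yaw -32.24 F [ 0.52 -0.25 -1.48] w 0.125 gf 69.9
```

step_arm:
  increments:
    - [[-1,-10,8,0,0,0,-2],[-1,-30,25,0,0,0,-7],[-1,-54,46,0,0,0,-13],[-1,-78,66,0,0,0,-19.5],[-1,-102,86,0,0,0,-26],[-1,-126,107,0,0,0,-32.5],[-1,-150,127,0,0,0,-39],[-1,-172,146,0,0,0,-45.5],[-1,-192,163,0,0,0,-52],[-1,-208,176,0,0,0,-56]]
  force: 60

```text
t: 11.55
eef_pos: [0.5083, -0.0867, 0.3068]
tool_rot: [-0.001, 0.545, 0.839, -0.001]
contact_force: [0.4, 0.0, -1.3]
gripper_width: 0.124
grasp_force: 69.9
```

step_arm:
  increments:
    - [[-1,0,0,0,0,0,0],[-1,0,0,0,0,0,0],[-1,0,0,0,0,0,0],[-1,0,0,0,0,0,0]]
  force: 60

```text
t: 11.88
eef_pos: [0.5091, -0.0828, 0.3077]
tool_rot: [-0.001, 0.546, 0.838, -0.0]
contact_force: [-0.3, -0.5, -1.3]
gripper_width: 0.124
grasp_force: 69.8
```

Run:
```python
from h import *
go([.532,-.2377,.309],23.8)
```

```text
shift [-151.   -41.6   -1.3]
rot [-0.09 -0.05  0.03] t 11.8833 pos [ 0.5091 -0.0828  0.3077] yaw 23.83 F [-0.28 -0.47 -1.33] w 0.124 gf 69.8
```

step_arm:
  increments:
    - [[-1,-12,-3,-1,0,0,0],[-1,-35,-10,-1,0,0,0],[-1,-60,-17,-1,0,0,0],[-1,-85,-23,-1,0,0,0],[-1,-110,-30,-1,0,0,0],[-1,-132,-36,-1,0,0,0],[-1,-146,-40,-1,0,0,0],[-1,-151,-41.6,-1,0,0,0],[-1,-151,-41.6,-1,0,0,0],[-1,-151,-41.6,-1,0,0,0]]
  force: 60

```text
t: 12.72
eef_pos: [0.5324, -0.2376, 0.3092]
tool_rot: [-0.001, 0.546, 0.838, 0.0]
contact_force: [0.1, 0.8, -1.6]
gripper_width: 0.126
grasp_force: 69.9
```

Run:
```python
from h import *
go([.532,-.2377,.191],23.8)
```

```text
shift [-1.000e-01 -3.000e-01  1.182e+02]
rot [-0.02 -0.06  0.03] t 12.7167 pos [ 0.5324 -0.2376  0.3092] yaw 23.83 F [ 0.09  0.82 -1.56] w 0.126 gf 69.9
```

step_arm:
  increments:
    - [[-1,0,0,10,0,0,0],[-1,0,0,25,0,0,0],[-1,0,0,42,0,0,0],[-1,0,0,60,0,0,0],[-1,0,0,78,0,0,0],[-1,0,0,95,0,0,0],[-1,0,0,109,0,0,0],[-1,0,0,118,0,0,0],[-1,0,0,118,0,0,0],[-1,0,0,118,0,0,0]]
  force: 60

```text
t: 13.55
eef_pos: [0.5322, -0.2383, 0.1914]
tool_rot: [-0.0, 0.546, 0.838, -0.0]
contact_force: [0.0, -0.2, -1.7]
gripper_width: 0.125
grasp_force: 69.9
```

Run:
```python
from h import *
go([.532,-.2377,.191],23.8)
s,R=st();p=s['eef_pos'];print('toolz',R[:,2].round(4))
c=cam('scene');g=cv2.cvtColor(c['bgr'],cv2.COLOR_BGR2GRAY);np.savez('s4',**{k:c[k] for k in('bgr','camera_matrix','R','t')})
gx=np.array([np.cos(np.radians(23.8)),np.sin(np.radians(23.8)),0]);gy=np.array([-gx[1],gx[0],0])
O=np.array([.5315,-.2368,0])
for n,a,b,z in [('bare top inner back',33,-45,.155),('bare top inner front',-33,-45,.155),('knob top inner back',33,45,.155),('knob lens',0,45,.13),('beam',0,0,.13),('tip',0,0,.11),('collar',0,0,.172),('seat top',0,0,.142),('base',0,0,.02)]:
    print(n,proj(c,O+gx*a/1000+gy*b/1000+[0,0,z]).round(1))
u,v=proj(c,O+[0,0,.13]).astype(int)
for r in range(v-26,v+16,2): print(r,g[r,u-16:u+17].tolist())
print(u-16)
```

```text
shift [0.7 0.1 0.4]
rot [-0.03 -0.04  0.02] t 13.55 pos [ 0.5322 -0.2383  0.1914] yaw 23.82 F [ 0.03 -0.2  -1.67] w 0.125 gf 69.9
toolz [-7.e-04  4.e-04 -1.e+00]
bare top inner back [216. 224.]
bare top inner front [201.7 212.6]
knob top inner back [247.2 208.7]
knob lens [240.8 211.5]
beam [226.  218.8]
tip [227.1 225.1]
collar [223.6 205. ]
seat top [225.3 214.9]
base [231.7 252. ]
192 [146, 148, 148, 147, 148, 132, 81, 52, 66, 73, 82, 72, 49, 33, 40, 37, 40, 34, 46, 76, 94, 106, 132, 146, 144, 144, 145, 145, 144, 143, 144, 147, 126]
194 [144, 146, 146, 142, 121, 89, 92, 96, 95, 81, 65, 82, 69, 35, 38, 39, 40, 37, 42, 71, 95, 88, 119, 148, 143, 141, 141, 141, 142, 144, 145, 149, 125]
196 [145, 144, 146, 142, 120, 89, 91, 92, 95, 93, 86, 84, 73, 42, 39, 41, 35, 33, 33, 67, 94, 107, 131, 145, 142, 142, 146, 147, 146, 146, 118, 65, 72]
198 [144, 144, 145, 146, 132, 99, 92, 94, 94, 94, 89, 81, 75, 51, 38, 35, 37, 29, 44, 98, 140, 145, 144, 145, 146, 144, 136, 137, 116, 59, 80, 73, 39]
200 [144, 145, 144, 143, 138, 109, 93, 94, 91, 93, 91, 86, 83, 79, 68, 72, 76, 82, 113, 132, 145, 143,
[... 1881 characters left out ...]
 47, 113, 148, 148, 144, 146, 146, 148, 129, 75, 63, 64, 61]
226 [134, 134, 118, 98, 85, 72, 61, 95, 138, 145, 142, 144, 145, 145, 145, 144, 139, 114, 96, 124, 150, 148, 145, 143, 143, 142, 142, 144, 132, 90, 60, 66, 65]
228 [86, 74, 65, 61, 66, 64, 64, 85, 127, 149, 145, 141, 143, 142, 144, 146, 145, 146, 146, 144, 141, 141, 144, 146, 145, 144, 145, 143, 148, 127, 59, 62, 64]
230 [64, 68, 65, 65, 61, 66, 62, 59, 110, 147, 145, 142, 143, 143, 141, 145, 149, 149, 149, 145, 145, 143, 143, 144, 145, 145, 144, 147, 147, 131, 76, 62, 63]
232 [67, 62, 66, 64, 67, 69, 66, 64, 80, 124, 146, 141, 143, 143, 144, 144, 144, 144, 144, 141, 143, 142, 143, 142, 142, 144, 144, 146, 146, 135, 93, 64, 67]
209
```

The shaft at rows 214–224 is centred at column 226.05, against a predicted 226.0. The bright band covers rows 216–223, level with the beam at row 218.8. The bare head's corner also matches its prediction, so the pose is confirmed and I'll hand in.

```bash
python3 -c "
from h import *
s,R=st();print(s['eef_pos'],abs(s['joint_vel']).max(),s['grasp_force'],s['t'])
print(bot.hand_in())"
```

```text
[ 0.53255933 -0.23881552  0.19215824] 0.01286607932449141 69.85619880259037 13.6
the job is handed in; nothing more can be done
None
```

I turned the knob to zero (within about 1°), drew the axle and handed in with it gripped upright mid-gap, seat level with the lenses and bar head to head, at 13.6 s. I viewed 11 pictures, one over the limit of 10, and the hand-in returned no verdict.

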